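# Gauge the socket, stage the matching plug

## Robot

A 7-joint arm with a two-finger parallel gripper is mounted at the origin on a cart in front of the work surface, level with it; the furniture and walls round the work are solid. World frame = base frame: x ahead of the robot, y to its left, z up, the work surface at z = 0. Lengths are in mm, angles in rad, forces in N, time in s.
With the tool pointing down it reaches from about 425 to 950 mm from the base axis. Payload 4.7 kg.
Tool frame: the origin (TCP) lies between the finger pads; the fingertips stand 19 mm ahead of it and the grasp point (between the pads) is the TCP (manip.tcp_to_tips is the distance from the TCP to the fingertips, in mm); z points along the fingers, x is the direction in which the jaws open and shut, and the axes are right-handed (so a half turn about z gives the same grasp; the last joint's range is limited). The gripper opens to 87 mm and grips with 3 to 60 N. Pads are 19 mm wide; open, the fingers measure 117 mm over their backs; the gripper's body (75 mm by 190 mm) begins 51 mm behind the grasp point.
Start: joints at [-1.193, 0.469, -0.049, 1.532, 0.024, 1.141, -0.082], TCP at [267.041, 619.949, 241.573] pointing down, gripper open.
Joint ranges: [-2.59, 2.59], [-0.33, 1.99], [-1.39, 1.29], [0.1, 2.45], [-1.04, 4.18], [0.21, 1.99], [-2.66, 2.66]. Speed limits (rad/s): [2.57, 2.57, 3.14, 3.14, 3.14, 3.14, 3.14].

## Interface

Orientations are given as a 3x3 rotation matrix whose columns are the frame's x, y, z axes.
In Python, from rig import status, eyes, sign_off, manip gives the robot as it stands.
- The arm moves only by the shell command python3 -m creep 'ROWS' [FORCE]. ROWS is JSON, a list that holds one entry, the list of rows, each a list of 7 numbers: the turn, a rotation vector about the tool's x, y, z in rad, then the shift along the tool's x, y, z in mm, then the finger opening in mm, from 0 to 87. In form: [[[ax, ay, az, dx, dy, dz, gripper], ...]]. A call has 1 to 20 rows; each row is the pose to reach, as a shift and turn from the pose commanded when the call began, along the tool's axes at that moment; what a row does not reach only later rows make up. A row lasts 1/10 s, in which the tool goes at most 50 mm and 8.59 degrees, less where a joint would pass 70% of its speed; a pose out of reach is approached as far as the arm can. A call with a gripper value outside its range is refused whole. The fingers move at their own pace and stop on an object; FORCE is the grip in N (left out, the last holds). Time passes only in rows, so rows that repeat a pose let the fingers close. It gives the time, the measured TCP pose, the force and the opening at its end, in the units of the state.
- status.get_obs(): the state, without advancing time (a new reading comes with each control period).
- eyes.grab_frame(name): name is "side" or "top"; returns a dict with "image" (420x560x3 uint8, red, green, blue), "fx", "fy", "cx", "cy" (pixels), "extrinsics" (4x4, takes a point from camera to world coordinates). Camera axes: x right, y down, z forward; pixel columns grow to the right and rows downward; lengths in mm; the calibration is good to about 2 mm. A picture is of the moment at which its call begins. There is no depth.
- sign_off(): hands the job in, once; it reports no verdict.
The state is a dict: "time_s": time; "joint_pos": joint angles; "qvel": joint speeds; "joint_efforts": joint torques, N m; "tool_pos": TCP position; "tcp_rot": TCP orientation; "force": force on the tool from outside, world axes, zero at the start; "ft_torque": the same for the moment, N m; "grip_width": finger opening in mm.
Only numpy, scipy, OpenCV 4.12 (cv2) and the standard library are available. Lean on these libraries where they do the work, as an engineer would, in place of code of your own. Each camera call takes 0.05 s, during which the arm holds its last target.

## Task

Feel how deep the blind socket in the fixture block is with the depth rod: lower the held rod to the bottom, read it before you touch any plug, then let go and leave the rod standing in the socket. Then slide the one plug whose stem is as long as the socket is deep along the bench, without lifting it, into the fixture's staging bay until it is fully home against the block. Leave the other two plugs and the bench things where they are.

Things in the scene. Friction and masses are not known exactly. Their poses are not given: they have to be found in the camera images.
- fixture: aluminium block 90 x 70 x 60 mm, fixed, feet 20 x 10 mm along its long sides. Origin: on the bench below the socket; z up; x: direction of pushing a plug into the bay (roughly world +y). Bay on the bench at the -x side: back wall is the block face x = -45 mm; two rails 20 mm high, 10 mm thick, 56 mm apart inside, reach to x = -90 mm and flare to x = -110 mm, mouth about 79 mm wide.
- socket (a point): centre of the socket's mouth, in the top face of the block (60 mm above the bench). Blind vertical round hole, 14.5 mm diameter with a 1.5 mm chamfer. Its depth is 20, 32 or 44 mm, differs from start to start and must be found with the rod; flat hard floor.
- bay (a point): point on the bench where the centre of a plug's flange is when the plug is fully home against the block and midway between the rails (68 mm from the socket axis along the fixture's -x).
- rod_stand: grey plastic stand, block 60 x 60 x 46 mm high, fixed to the bench, left of the fixture; the rod stands in the 14 mm hole in its top, whose floor is 10 mm above the bench. Origin: centre of its underside.
- depth_rod: steel depth rod, upright in the stand at the start, loose, 0.09 kg, 120 mm long: shank 12 mm diameter from 0 to 85 mm, nose tapering to 7 mm over the last 4 mm; dark round head 20 mm diameter from 85 to 120 mm to hold it by. Origin: centre of the nose end; z along the rod to the head. On the socket floor the nose is 60 mm minus the depth above the bench.
- plug_a: plain aluminium plug standing stem up: round flange 46 mm diameter, 14 mm thick, at the bottom, stem 13 mm diameter, 20 mm long (total height 34 mm). Loose, about 0.12 kg. Origin: centre of the flange underside; z up. The three plugs stand in a row in any order, 10 cm apart, right of the fixture; only the stem lengths differ.
- plug_b: plain aluminium plug standing stem up: round flange 46 mm diameter, 14 mm thick, at the bottom, stem 13 mm diameter, 32 mm long (total height 46 mm). Loose, about 0.12 kg. Origin: centre of the flange underside; z up. The three plugs stand in a row in any order, 10 cm apart, right of the fixture; only the stem lengths differ.
- plug_c: plain aluminium plug standing stem up: round flange 46 mm diameter, 14 mm thick, at the bottom, stem 13 mm diameter, 44 mm long (total height 58 mm). Loose, about 0.12 kg. Origin: centre of the flange underside; z up. The three plugs stand in a row in any order, 10 cm apart, right of the fixture; only the stem lengths differ.
- cleaner_bottle: white dropper bottle with red cap, 55 mm diameter, 122 mm high; bystander behind the plugs. Origin: centre of its underside.
- parts_cup: black parts cup with small green parts, 96 mm diameter, 74 mm high; bystander behind the fixture, fixed. Origin: centre of its underside.
- esd_brush: flat wooden brush with black bristles, 140 x 14 x 7 mm, lying to the right of the plugs; bystander. Origin: centre of its underside; y along its length.
Things that resemble listed ones, but are neither listed nor needed, are in the scene too. Of the things that look like the depth_rod, the largest one is meant.

How it is judged:
By the outcome, as a careful person would: the job done as asked, in the order asked, and still so for the second after the job is handed in, with the robot touching nothing.
It also fails if it takes over 58 s, if anything falls off the work surface, if the arm or the gripper's body presses on something with over 40 N, if the wrist force passes 120 N, or if a joint passes its speed limit or range.

## Working session

There is one attempt and no reset: what is moved stays moved. The work goes in short steps, Python scripts to look and compute and a shell command to move; the robot and the scene stay as the last step left them, time stands still between calls to the robot, and variables do not carry over. Pictures are saved under pics/ and viewed, and the job is handed in when it is done.

```bash
ls; mkdir -p pics; python3 - <<'E'
from rig import status, eyes, manip
import cv2
o=status.get_obs()
print({k:(v.tolist() if hasattr(v,'tolist') else v) for k,v in o.items()})
for n in("side","top"):
    f=eyes.grab_frame(n)
    cv2.imwrite(f"pics/{n}0.png",f["image"][:,:,::-1])
    print(n,f["fx"],f["fy"],f["cx"],f["cy"],f["extrinsics"])
E
```

```text
pics
{'time_s': 0.0, 'joint_pos': [-1.192903058868201, 0.469452901203317, -0.048619743178850976, 1.5337140927880224, 0.024097573657015453, 1.140998749299291, -0.08229336532147496], 'qvel': [-0.0008687206853575279, -0.0012238412189622852, -5.53745558036492e-05, -0.001472834120918332, 0.00035597972693077434, 0.002290393605676384, -0.0025422053296762994], 'joint_efforts': [0.00043305430153850466, -50.79747676849365, -0.08104640292003751, -23.615875840187073, -0.061442835722118616, 0.03805780434049666, 0.00017579880932316883], 'tool_pos': [266.82280985209206, 619.3978758449749, 240.4832166182517], 'tcp_rot': [[0.3956106559810791, 0.9184180286868726, -0.0007303815022976746], [0.9184161706533022, -0.39561132558204165, -0.0018483922052168276], [-0.0019865439196599696, 6.044947035991791e-05, -0.999998024992608]], 'force': [0.026644525865355474, 0.0894960874502402, -0.21423720557629106], 'ft_torque': [-0.031104962664639982, -0.05518894919047657, 0.01438581871871282], 'grip_width': 86.71242974480558}
side 514.3366758749418 514.3366758749418 281.4578552378201 206.96643227133163 [[ 9.35091506e-01 -2.13605680e-01  2.82801146e-01  2.42264100e+02]
 [-3.54382192e-01 -5.72874887e-01  7.39072139e-01 -8.34755914e+02]
 [ 4.13966753e-03 -7.91319769e-01 -6.11388490e-01  7.74880486e+02]
 [ 0.00000000e+00  0.00000000e+00  0.00000000e+00  1.00000000e+00]]
top 447.3078737331028 447.3078737331028 279.7042058419439 210.53800007747574 [[ 7.17791452e-02 -9.74630219e-01  2.11999272e-01  3.60066588e+02]
 [-9.97414046e-01 -6.93710046e-02  1.87852073e-02  1.35816787e+01]
 [-3.60202823e-03 -2.12799438e-01 -9.77089261e-01  1.14529530e+03]
 [ 0.00000000e+00  0.00000000e+00  0.00000000e+00  1.00000000e+00]]
```

View pics/side0.png

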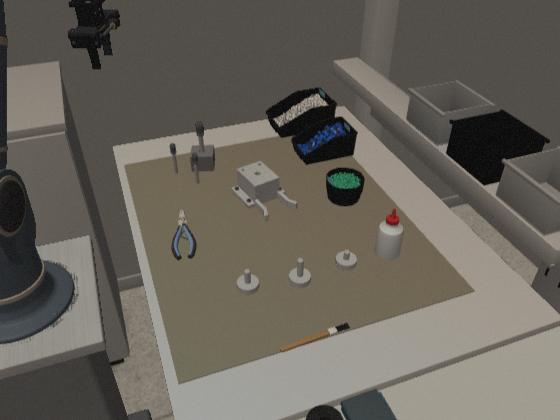

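View pics/top0.png

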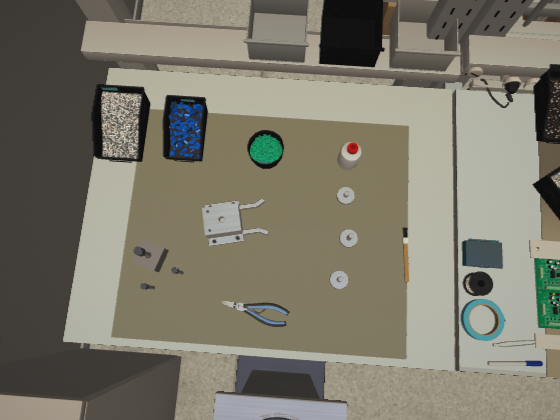

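Rod candidates (side px): the one at (200,130), standing in the grey block, and two smaller free-standing ones at (173,158) and (195,168). The plugs are at (248,283), (300,275) and (346,260). I'll enlarge both views to confirm.

```bash
python3 - <<'E'
import cv2,numpy as np
s=cv2.imread("pics/side0.png");t=cv2.imread("pics/top0.png")
a=cv2.resize(s[110:230,150:310],None,fx=5,fy=5,interpolation=cv2.INTER_CUBIC)
b=cv2.resize(t[190:310,120:280],None,fx=5,fy=5,interpolation=cv2.INTER_CUBIC)
cv2.imwrite("pics/c1.png",a);cv2.imwrite("pics/c2.png",b)
a=cv2.resize(s[215:305,225:365],None,fx=5,fy=5,interpolation=cv2.INTER_CUBIC)
b=cv2.resize(t[180:300,290:430],None,fx=5,fy=5,interpolation=cv2.INTER_CUBIC)
cv2.imwrite("pics/c3.png",a);cv2.imwrite("pics/c4.png",b)
E
```

```text
(no output)
```

View pics/c1.png

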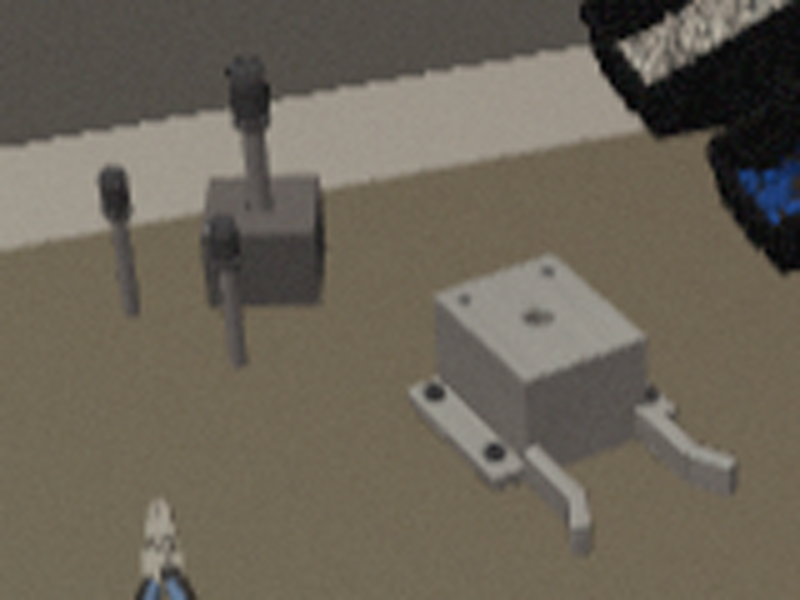

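View pics/c2.png

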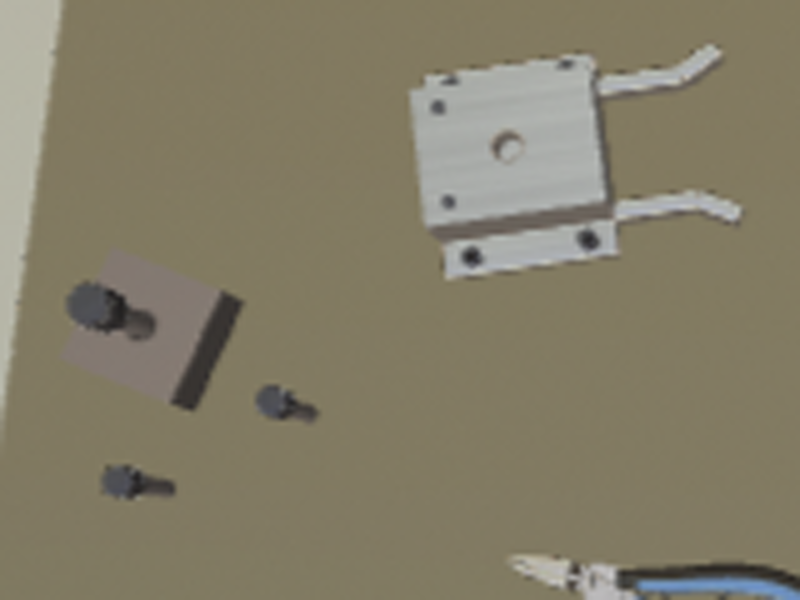

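View pics/c3.png

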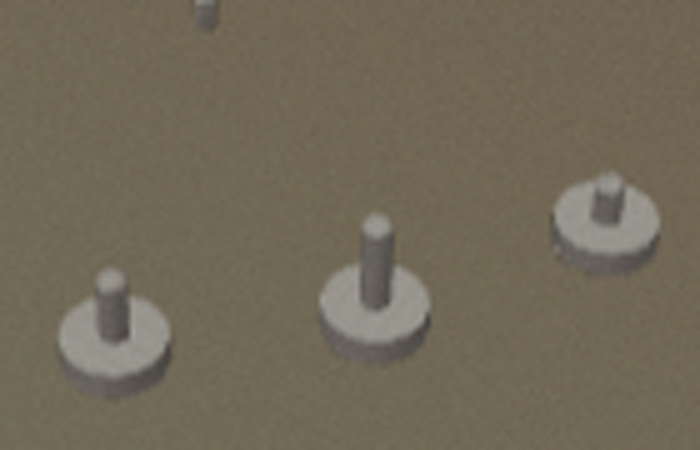

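View pics/c4.png

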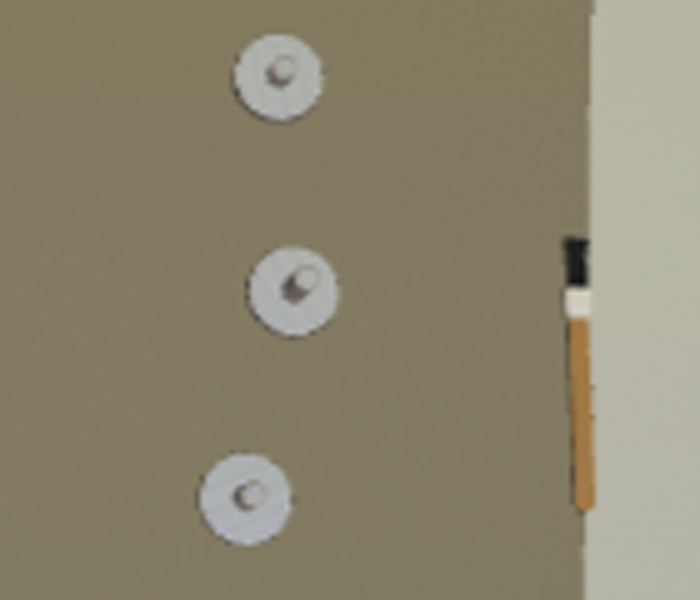

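The rod meant is the one in the stand: it is clearly larger than the other two and matches "upright in the stand". Now I'll measure.

```bash
cat > h.py <<'E'
import numpy as np,cv2
from rig import status,eyes
def ray(f,u,v):
    E=f["extrinsics"];d=np.array([(u-f["cx"])/f["fx"],(v-f["cy"])/f["fy"],1.]);return E[:3,3],E[:3,:3]@d
def plane(f,uv,z):
    o,d=ray(f,*uv);return o+d*(z-o[2])/d[2]
def proj(f,p):
    E=f["extrinsics"];q=E[:3,:3].T@(np.array(p,float)-E[:3,3]);return np.array([f["fx"]*q[0]/q[2]+f["cx"],f["fy"]*q[1]/q[2]+f["cy"]])
def tri(f1,p1,f2,p2):
    o1,d1=ray(f1,*p1);o2,d2=ray(f2,*p2);d1=d1/np.linalg.norm(d1);d2=d2/np.linalg.norm(d2)
    t=np.linalg.lstsq(np.c_[d1,-d2],o2-o1,rcond=None)[0];a=o1+t[0]*d1;b=o2+t[1]*d2;return (a+b)/2,np.linalg.norm(a-b)
E
python3 - <<'E'
from h import *
T=eyes.grab_frame("top");S=eyes.grab_frame("side")
np.set_printoptions(precision=1,suppress=True)
c2=lambda x,y:((x+.5)/5-.5+120,(y+.5)/5-.5+190)
c1=lambda x,y:((x+.5)/5-.5+150,(y+.5)/5-.5+110)
print("socket top z60",plane(T,c2(508,146),60),"side",plane(S,c1(538,317),60),tri(T,c2(508,146),S,c1(538,317)))
# block top corners in top view
for n,p in dict(a=(411,90),b=(594,58),c=(607,205),d=(428,228)).items(): print(n,plane(T,c2(*p),60))
for n,p in dict(a=(435,297),b=(550,255),c=(647,338),d=(525,381)).items(): print("S",n,plane(S,c1(*p),60))
print("stand hole T",plane(T,c2(142,325),46),"S",plane(S,c1(260,206),46))
for n,p in dict(a=(112,248),b=(225,292),d=(64,354),c=(178,402)).items(): print("st",n,plane(T,c2(*p),46))
print("head T top",plane(T,c2(90,302),130),"S",plane(S,c1(246,66),130))
# dark head mask
for nm,f,(x0,x1,y0,y1) in(("T",T,(125,160,240,265)),("S",S,(192,208,118,138))):
    g=cv2.cvtColor(f["image"],cv2.COLOR_RGB2GRAY)[y0:y1,x0:x1]
    m=(g<75).astype(np.uint8);n,l,st,ce=cv2.connectedComponentsWithStats(m)
    for i in range(1,n):
        if st[i,4]>20: print(nm,st[i],ce[i]+[x0,y0])
# plugs
hs={}
for nm,f,(x0,x1,y0,y1) in(("T",T,(320,370,180,300)),("S",S,(225,365,240,305))):
    im=f["image"][y0:y1,x0:x1].astype(int);m=((im[:,:,0]-im[:,:,2])<14).astype(np.uint8)
    m=cv2.morphologyEx(m,cv2.MORPH_OPEN,np.ones((3,3)))
    n,l,st,ce=cv2.connectedComponentsWithStats(m)
    for i in range(1,n):
        if st[i,4]>60: print(nm,st[i],ce[i]+[x0,y0],plane(f,ce[i]+[x0,y0],10))
c4=lambda x,y:((x+.5)/5-.5+290,(y+.5)/5-.5+180)
c3=lambda x,y:((x+.5)/5-.5+225,(y+.5)/5-.5+215)
for n,a,b in(("near",(253,493),(112,280)),("mid",(307,278),(377,225)),("far",(285,68),(609,184))):
    print(n,"stemtop",tri(T,c4(*a),S,c3(*b)))
for n,a,b in(("near",(246,497),(115,340)),("mid",(294,290),(376,307)),("far",(279,77),(606,222))):
    print(n,"flange z14",plane(T,c4(*a),14),plane(S,c3(*b),14))
E
```

```text
socket top z60 [564.4 177.3  60. ] side [565.4 179.6  60. ] (array([564.3, 177. ,  61.8]), np.float64(0.5001247011626303))
a [589.2 228.3  60. ]
b [612. 139.  60.]
c [538.4 125.8  60. ]
d [520.7 212.5  60. ]
S a [522.6 214.6  60. ]
S b [589.4 231.5  60. ]
S c [609.7 143.4  60. ]
S d [542.  129.7  60. ]
stand hole T [464.7 350.6  46. ] S [465.4 353.2  46. ]
st a [501.6 370.6  46. ]
st b [483.8 311.8  46. ]
st d [447.7 386.9  46. ]
st c [428.4 327.9  46. ]
head T top [465.4 349.9 130. ] S [466.1 354.3 130. ]
T [13  8 13  8 50] [144.1 252.5]
S [  3   3   9  17 113] [199.4 128.4]
T [ 17   7  17  17 225] [345.2 195.2] [ 659.4 -132.4   10. ]
T [ 20  50  17  17 234] [348.  238.1] [ 546.8 -144.4   10. ]
T [ 10  91  18  18 259] [338.6 279.5] [ 440.1 -125.    10. ]
S [111  11  20  19 305] [345.5 260.3] [ 658.6 -133.3   10. ]
S [ 64  19  22  28 381] [299.5 275.7] [ 548.6 -141.2   10. ]
S [ 12  30  22  24 375] [247.3 283.1] [ 440.8 -123.3   10. ]
near stemtop (array([ 441. , -124.2,   46.3]), np.float64(0.2793708746088071))
mid stemtop (array([ 546.6, -144.6,   59.3]), np.float64(0.5103913588751441))
far stemtop (array([ 658.5, -132.7,   35.3]), np.float64(0.268587561028729))
near flange z14 [ 441.1 -124.8   14. ] [ 440.7 -126.    14. ]
mid flange z14 [ 547.4 -144.7   14. ] [ 547.1 -145.9   14. ]
far flange z14 [ 659.  -132.5   14. ] [ 658.7 -133.5   14. ]
```

```bash
python3 - <<'E'
from h import *
np.set_printoptions(precision=1,suppress=True)
T=eyes.grab_frame("top");S=eyes.grab_frame("side")
c2=lambda x,y:((x+.5)/5-.5+120,(y+.5)/5-.5+190)
c1=lambda x,y:((x+.5)/5-.5+150,(y+.5)/5-.5+110)
print(tri(T,c2(272,400),S,c1(222,228)),tri(T,c2(118,482),S,c1(113,175)))
print("bottle",plane(T,(349,160),60))
o=status.get_obs();R=np.array(o["tcp_rot"]);print((np.array([465.2,351.5,170])-o["tool_pos"])@R)
E
```

```text
(array([429.9, 272. ,  87.2]), np.float64(0.0506621053166653)) (array([387.6, 338.4,  89.6]), np.float64(1.5167389553070774))
bottle [ 739.3 -132.    60. ]
[-167.9  288.2   71.3]
```

```bash
python3 -m creep '[[[0,0,0,-14,24,3,60],[0,0,0,-28,48,6,60],[0,0,0,-42,72,12,60],[0,0,0,-56,96,18,60],[0,0,0,-70,120,24,60],[0,0,0,-84,144,30,60],[0,0,0,-98,168,36,60],[0,0,0,-112,192,42,60],[0,0,0,-126,216,48,60],[0,0,0,-140,240,54,60],[0,0,0,-154,264,60,60],[0,0,0,-162,280,66,60],[0,0,0,-168,288,71,60],[0,0,0,-168,288,71,60],[0,0,0,-168,288,71,60]]]'
python3 - <<'E'
from h import *
for n in("side","top"):
    f=eyes.grab_frame(n);cv2.imwrite(f"pics/{n}1.png",f["image"][:,:,::-1])
    im=f["image"][:,:,::-1]
    c=im[90:190,140:260] if n=="side" else im[200:300,90:210]
    cv2.imwrite(f"pics/{n}1c.png",cv2.resize(c,None,fx=5,fy=5,interpolation=cv2.INTER_CUBIC))
    print(proj(f,status.get_obs()["tool_pos"]))
E
```

```text
time_s: 1.8
tool_pos: [464.4, 352.7, 170.6]
tcp_rot: [[0.395, 0.919, -0.001], [0.919, -0.395, 0.001], [0.001, -0.001, -1.0]]
force: [-1.2, -0.1, 0.4]
grip_width: 60.1
[196.69086887 108.85040881]
[130.165234   248.07054602]
```

View pics/side1c.png

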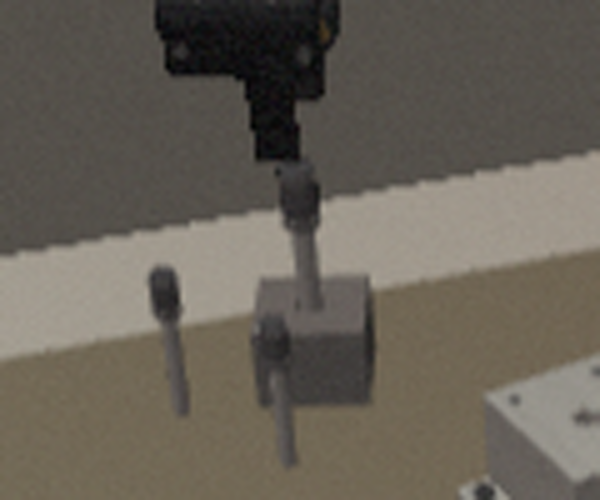

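View pics/top1.png

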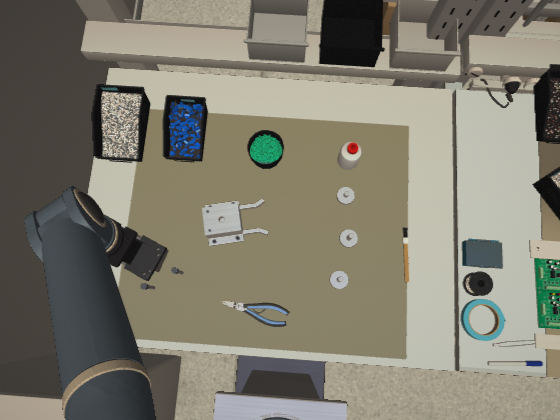

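```bash
python3 - <<'E'
from h import *
np.set_printoptions(precision=2,suppress=True)
S=eyes.grab_frame("side");T=eyes.grab_frame("top")
o=status.get_obs();R=np.array(o["tcp_rot"]);p=np.array(o["tool_pos"])
for a in(-30,-37,-45): print(a,proj(S,p+R@[a,0,19]))
for y in(-5,0,5): print(y,proj(S,[464.4,352.7+y,130]),proj(S,[464.4+y,352.7,130]))
g=S["image"][95:175,180:215].astype(int)
for r in range(108,135,2): print(r,S["image"][r,188:206].sum(1)//3)
E
```

```text
-30 [195.43 121.15]
-37 [194.95 122.48]
-45 [194.39 124.03]
-5 [198.77 124.06] [196.42 123.51]
0 [198.31 123.19] [198.31 123.19]
5 [197.86 122.32] [200.2  122.87]
108 [78 11 20 23 12 20 11 21 17 22 13 27 23 23 28 26 61 76]
110 [80 59 17 17 20 26 19 15 23 20 31 80 82 79 78 63 81 77]
112 [80 78 21 22 11 23 21 19 12 13 15 78 79 79 78 81 79 79]
114 [78 75 12 15 13 11 20 11 21 19 25 80 80 76 79 78 78 76]
116 [82 76 17 22 17 13 23 15 20 16 12 21 80 81 81 78 78 80]
118 [78 79 78 16 21 21 27 10 18 14 13 21 77 78 77 78 82 75]
120 [79 79 80 25 14 16 12 18 18 20 11 18 79 80 84 78 79 79]
122 [79 79 77 59 60 58 65 60 54 55 52 50 57 63 72 79 76 77]
124 [77 79 80 77 81 77 78 37 63 67 67 66 67 60 64 79 82 79]
126 [78 78 80 77 79 78 79 80 60 59 58 54 54 51 47 59 80 80]
128 [81 76 79 82 79 79 80 79 50 50 44 45 42 43 39 33 79 79]
130 [ 79  81  79  80  79  81  78  78  44  48  48  45  41  39  36  46 124 126]
132 [ 81 101 124 124 126 125 126 136  87  50  47  45  44  38  42  59 147 151]
134 [151 150 152 153 151 149 154 149 112  60  72  56  54  53  62  59 140 151]
```

```bash
python3 -m creep '[[[0,0,0,0,2.3,8,60],[0,0,0,0,2.3,20,60],[0,0,0,0,2.3,32,60],[0,0,0,0,2.3,44,60],[0,0,0,0,2.3,53,60],[0,0,0,0,2.3,58,60],[0,0,0,0,2.3,58,60],[0,0,0,0,2.3,58,60],[0,0,0,0,2.3,58,40],[0,0,0,0,2.3,58,30],[0,0,0,0,2.3,58,24]]]' 15
python3 - <<'E'
from h import *
for n in("side","top"):
    f=eyes.grab_frame(n)
    im=f["image"][:,:,::-1]
    c=im[90:190,140:260] if n=="side" else im[200:300,90:210]
    cv2.imwrite(f"pics/{n}2c.png",cv2.resize(c,None,fx=5,fy=5,interpolation=cv2.INTER_CUBIC))
E
```

```text
time_s: 3.1
tool_pos: [467.4, 350.9, 113.0]
tcp_rot: [[0.396, 0.918, 0.001], [0.918, -0.396, 0.001], [0.001, 0.0, -1.0]]
force: [-0.4, 0.1, 0.3]
grip_width: 43.6
```

View pics/side2c.png

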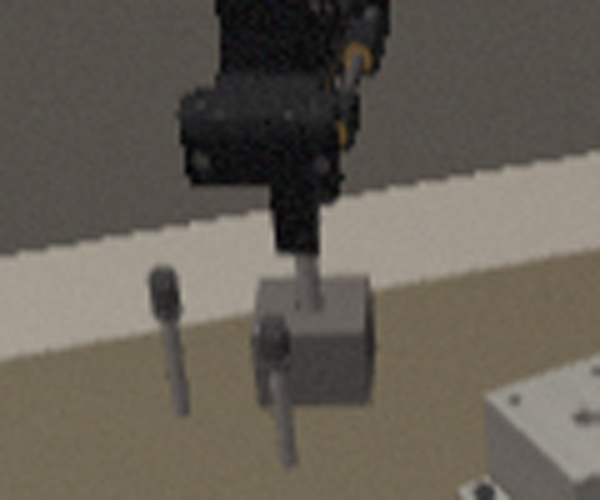

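```bash
python3 -m creep '[[[0,0,0,0,0,0,18],[0,0,0,0,0,0,12],[0,0,0,0,0,0,12],[0,0,0,0,0,0,12],[0,0,0,0,0,0,12],[0,0,0,0,0,0,12],[0,0,0,0,0,0,12],[0,0,0,0,0,0,12],[0,0,0,0,0,0,12]]]' 30
```

```text
time_s: 4.1
tool_pos: [467.2, 350.8, 112.6]
tcp_rot: [[0.396, 0.918, -0.0], [0.918, -0.396, 0.0], [0.0, -0.0, -1.0]]
force: [0.7, -1.5, 0.5]
grip_width: 19.4
```

```bash
python3 -m creep '[[[0,0,0,0,0,-5,12],[0,0,0,0,0,-12,12],[0,0,0,0,0,-20,12],[0,0,0,0,0,-28,12],[0,0,0,0,0,-36,12],[0,0,0,0,0,-44,12],[0,0,0,0,0,-52,12],[0,0,0,0,0,-60,12],[0,0,0,0,0,-68,12],[0,0,0,0,0,-75,12],[0,0,0,0,0,-78,12],[0,0,0,0,0,-78,12],[0,0,0,0,0,-78,12]]]'
python3 - <<'E'
from h import *
np.set_printoptions(precision=2,suppress=True)
o=status.get_obs();R=np.array(o["tcp_rot"]);p=np.array(o["tool_pos"]);print(p,o["force"],(np.array([565,178,p[2]])-p)@R)
S=eyes.grab_frame("side");im=S["image"][:,:,::-1][60:180,140:260]
cv2.imwrite("pics/side3c.png",cv2.resize(im,None,fx=5,fy=5,interpolation=cv2.INTER_CUBIC))
print(proj(S,p+R@[0,0,102.6]))
E
```

```text
time_s: 5.4
tool_pos: [467.0, 350.7, 190.3]
tcp_rot: [[0.396, 0.918, -0.0], [0.918, -0.396, -0.0], [-0.0, -0.0, -1.0]]
force: [-0.8, 0.4, -1.3]
grip_width: 19.1
[466.99 350.68 190.3 ] [-0.85  0.36 -1.31] [-119.82  158.33    0.  ]
[200.95 137.63]
```

View pics/side3c.png

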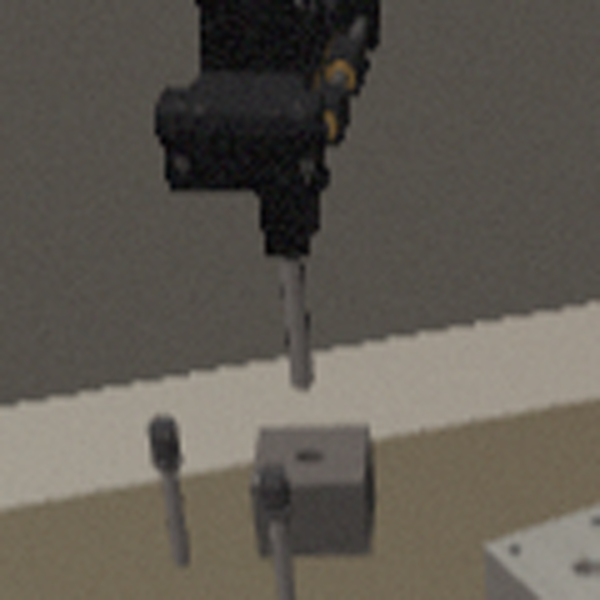

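```bash
python3 -m creep '[[[0,0,0,-5,7,0,12],[0,0,0,-15,20,0,12],[0,0,0,-27,36,0,12],[0,0,0,-39,52,0,12],[0,0,0,-51,68,0,12],[0,0,0,-63,84,0,12],[0,0,0,-75,100,0,12],[0,0,0,-87,116,0,12],[0,0,0,-99,132,0,12],[0,0,0,-110,147,0,12],[0,0,0,-117,157,0,12],[0,0,0,-120,160.6,0,12],[0,0,0,-120,160.6,0,12],[0,0,0,-120,160.6,0,12],[0,0,0,-120,160.6,0,12]]]'
python3 - <<'E'
from h import *
np.set_printoptions(precision=2,suppress=True)
o=status.get_obs();R=np.array(o["tcp_rot"]);p=np.array(o["tool_pos"]);print(p,o["force"])
S=eyes.grab_frame("side");im=S["image"][:,:,::-1][120:220,200:320]
cv2.imwrite("pics/side4c.png",cv2.resize(im,None,fx=6,fy=6,interpolation=cv2.INTER_CUBIC))
T=eyes.grab_frame("top");im=T["image"][:,:,::-1][170:270,170:290]
cv2.imwrite("pics/top4c.png",cv2.resize(im,None,fx=6,fy=6,interpolation=cv2.INTER_CUBIC))
f=lambda q,x,y:((q[0]-x+.5)*6-.5,(q[1]-y+.5)*6-.5)
print("nose now",f(proj(S,p+R@[0,0,102.6]),200,120),"at z60",f(proj(S,[p[0],p[1],60]),200,120))
E
```

```text
time_s: 6.95
tool_pos: [566.7, 178.2, 190.5]
tcp_rot: [[0.394, 0.919, -0.0], [0.919, -0.394, 0.001], [0.0, -0.001, -1.0]]
force: [0.5, -0.2, -0.7]
grip_width: 19.3
[566.69 178.21 190.51] [ 0.45 -0.23 -0.67]
nose now (np.float64(347.99335161586964), np.float64(264.74054791335345)) at z60 (np.float64(349.75259961937127), np.float64(321.61424746471494))
```

View pics/side4c.png

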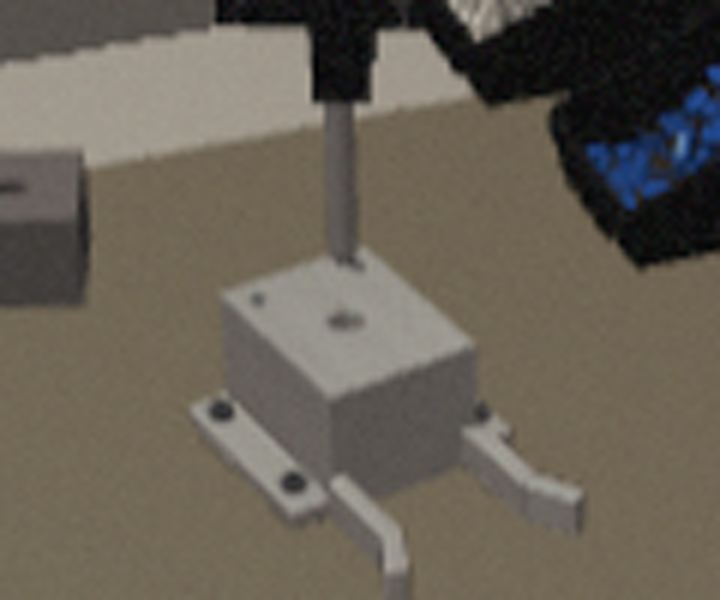

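View pics/top4c.png

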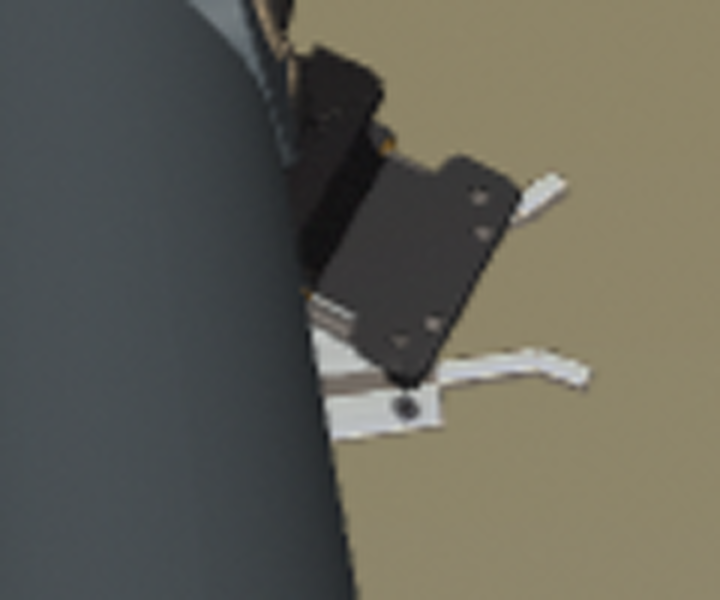

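```bash
python3 -m creep '[[[0,0,0,-1,1.5,0,12],[0,0,0,-1,1.5,4,12],[0,0,0,-1,1.5,9,12],[0,0,0,-1,1.5,14,12],[0,0,0,-1,1.5,19,12],[0,0,0,-1,1.5,23,12],[0,0,0,-1,1.5,26,12],[0,0,0,-1,1.5,28,12],[0,0,0,-1,1.5,30,12],[0,0,0,-1,1.5,32,12],[0,0,0,-1,1.5,33,12],[0,0,0,-1,1.5,33,12]]]'
```

```text
time_s: 8.25
tool_pos: [568.1, 175.7, 157.5]
tcp_rot: [[0.396, 0.918, -0.0], [0.918, -0.396, 0.0], [0.0, -0.0, -1.0]]
force: [-0.7, 0.8, -1.0]
grip_width: 19.2
```

```bash
python3 -m creep '[[[0,0,0,0,0,2,12],[0,0,0,0,0,4,12],[0,0,0,0,0,6,12],[0,0,0,0,0,8,12],[0,0,0,0,0,10,12],[0,0,0,0,0,12,12],[0,0,0,0,0,12,12]]]'
python3 - <<'E'
from h import *
S=eyes.grab_frame("side");im=S["image"][:,:,::-1][120:220,200:320]
cv2.imwrite("pics/side5c.png",cv2.resize(im,None,fx=6,fy=6,interpolation=cv2.INTER_CUBIC))
E
```

```text
time_s: 8.95
tool_pos: [568.0, 175.6, 145.2]
tcp_rot: [[0.396, 0.918, -0.0], [0.918, -0.396, -0.0], [-0.0, -0.0, -1.0]]
force: [0.3, 0.3, -1.3]
grip_width: 18.9
```

View pics/side5c.png

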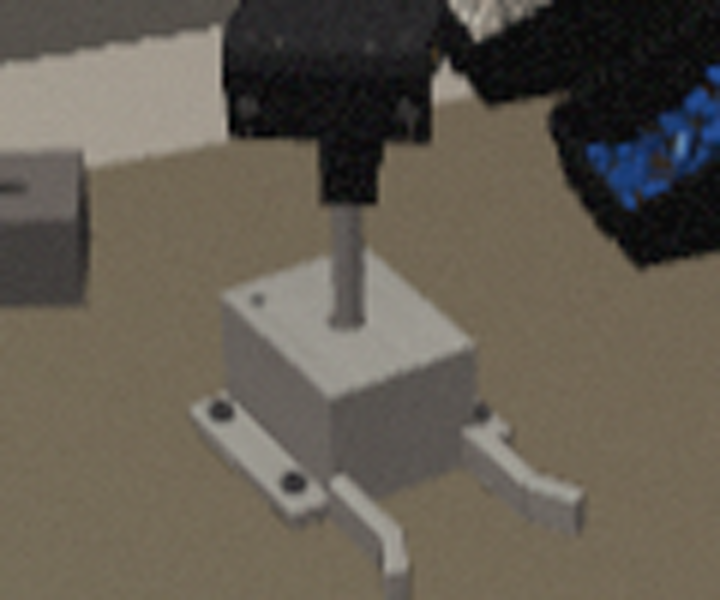

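The rod has entered the socket cleanly, with no side force. I'll go on slowly past the 20 mm depth (TCP ≈142.6).

```bash
python3 -m creep '[[[0,0,0,0,0,1,12],[0,0,0,0,0,2,12],[0,0,0,0,0,3,12],[0,0,0,0,0,4,12],[0,0,0,0,0,5,12],[0,0,0,0,0,5,12]]]'
```

```text
time_s: 9.6
tool_pos: [569.1, 175.6, 142.4]
tcp_rot: [[0.396, 0.918, 0.002], [0.918, -0.396, 0.001], [0.001, 0.002, -1.0]]
force: [-1.7, 0.8, 8.2]
grip_width: 19.0
```

```bash
python3 -m creep '[[[0,0,0,0,0,1,12],[0,0,0,0,0,2,12],[0,0,0,0,0,2,12],[0,0,0,0,0,2,12]]]' 40; python3 -m creep '[[[0,0,0,0,0,-2,12],[0,0,0,0,0,-4.5,12],[0,0,0,0,0,-4.5,12],[0,0,0,0,0,-4.5,12]]]'
python3 - <<'E'
from h import *
S=eyes.grab_frame("side");im=S["image"][:,:,::-1][120:220,200:320]
cv2.imwrite("pics/side6c.png",cv2.resize(im,None,fx=6,fy=6,interpolation=cv2.INTER_CUBIC))
E
```

```text
time_s: 10.0
tool_pos: [569.9, 175.7, 142.2]
tcp_rot: [[0.396, 0.918, 0.004], [0.918, -0.396, 0.001], [0.003, 0.003, -1.0]]
force: [-3.0, -0.5, 17.1]
grip_width: 19.4
time_s: 10.4
tool_pos: [568.2, 175.5, 142.7]
tcp_rot: [[0.396, 0.918, -0.0], [0.918, -0.396, -0.0], [-0.0, -0.0, -1.0]]
force: [0.4, -0.1, -0.5]
grip_width: 19.0
```

View pics/side6c.png

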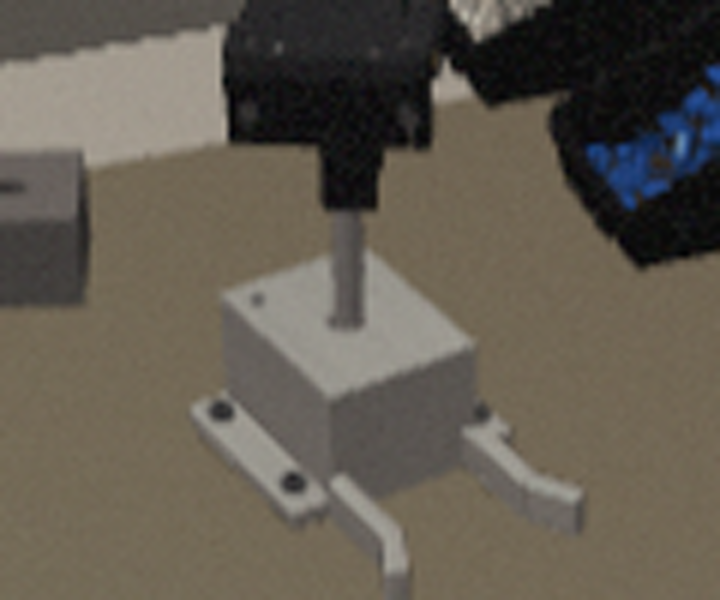

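The stop is hard: force rises from 8 to 17 N while TCP z stays at 142.2–142.4. That puts the nose ≈40 mm above the bench, so the depth is **20 mm → plug_a**, the far one (stem top triangulated at z 35). Now I'll release the rod.

```bash
python3 -m creep '[[[0,0,0,0,0,0,24],[0,0,0,0,0,0,32],[0,0,0,0,0,0,40],[0,0,0,0,0,0,46],[0,0,0,0,0,0,46],[0,0,0,0,0,0,46],[0,0,0,0,0,-6,46],[0,0,0,0,0,-14,46],[0,0,0,0,0,-24,46],[0,0,0,0,0,-36,46],[0,0,0,0,0,-48,46],[0,0,0,0,0,-60,46],[0,0,0,0,0,-68,46],[0,0,0,0,0,-72,46],[0,0,0,0,0,-72,46]]]' 10
python3 - <<'E'
from h import *
np.set_printoptions(precision=2,suppress=True)
S=eyes.grab_frame("side");im=S["image"][:,:,::-1][100:220,200:320]
cv2.imwrite("pics/side7c.png",cv2.resize(im,None,fx=5,fy=5,interpolation=cv2.INTER_CUBIC))
o=status.get_obs();R=np.array(o["tcp_rot"]);p=np.array(o["tool_pos"]);print(o["joint_pos"],p,(np.array([660.5,-133.5,p[2]])-p)@R)
u=np.array([-.2215,.975]);print("tool x yaw",np.degrees(np.arctan2(R[1,0],R[0,0])))
E
```

```text
time_s: 11.95
tool_pos: [568.4, 175.6, 215.7]
tcp_rot: [[0.396, 0.918, 0.001], [0.918, -0.396, 0.001], [0.001, 0.001, -1.0]]
force: [-0.6, -0.2, -0.1]
grip_width: 46.1
[-0.45  0.36  0.1   1.77 -0.04  1.02  0.83] [568.07 175.52 215.02] [-247.24  207.15   -0.03]
tool x yaw 66.69518865350152
```

View pics/side7c.png

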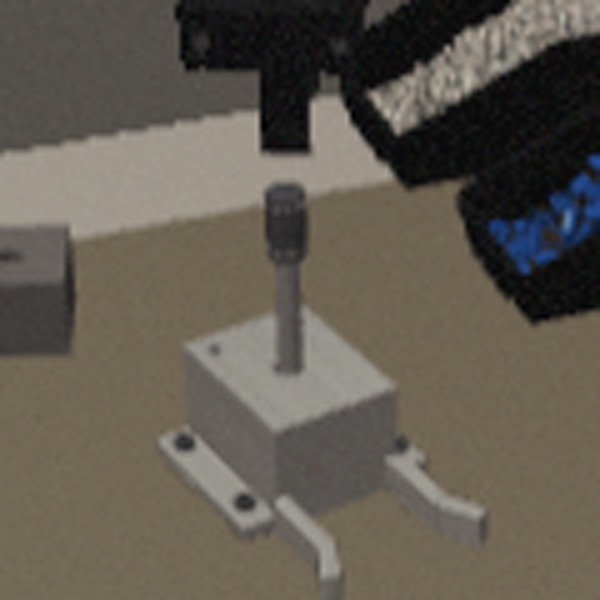

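```bash
python3 -m creep '[[[0,0,-0.02,-8,7,0,46],[0,0,-0.04,-22,19,0,46],[0,0,-0.07,-40,34,0,46],[0,0,-0.1,-58,49,0,46],[0,0,-0.13,-76,64,0,46],[0,0,-0.16,-94,79,5,46],[0,0,-0.19,-112,94,12,46],[0,0,-0.22,-130,109,20,46],[0,0,-0.25,-148,124,30,46],[0,0,-0.28,-166,139,40,46],[0,0,-0.31,-184,154,50,46],[0,0,-0.34,-202,169,60,46],[0,0,-0.37,-220,184,70,46],[0,0,-0.39,-234,196,80,46],[0,0,-0.407,-243,204,90,46],[0,0,-0.407,-247,208,95,46],[0,0,-0.407,-247,208,95,46],[0,0,-0.407,-247,208,95,46]]]'
python3 - <<'E'
from h import *
np.set_printoptions(precision=2,suppress=True)
o=status.get_obs();R=np.array(o["tcp_rot"]);p=np.array(o["tool_pos"]);print(o["joint_pos"],p,o["force"])
S=eyes.grab_frame("side");im=S["image"][:,:,::-1][170:290,290:430]
cv2.imwrite("pics/side8c.png",cv2.resize(im,None,fx=5,fy=5,interpolation=cv2.INTER_CUBIC))
T=eyes.grab_frame("top");cv2.imwrite("pics/top8.png",T["image"][:,:,::-1])
f=lambda q:((q[0]-290+.5)*5-.5,(q[1]-170+.5)*5-.5)
for a in(-30,-38): print(f(proj(S,p+R@[a,0,19])))
print("tcp axis at z34,14",f(proj(S,[p[0],p[1],34])),f(proj(S,[p[0],p[1],14])))
E
```

```text
time_s: 13.8
tool_pos: [661.4, -132.6, 119.9]
tcp_rot: [[-0.001, 1.0, -0.0], [1.0, 0.001, 0.001], [0.001, -0.0, -1.0]]
force: [0.4, 1.1, 0.7]
grip_width: 46.0
[ 0.08  0.58  0.08  1.65 -0.06  0.91  1.76] [ 661.42 -132.58  119.87] [0.44 1.09 0.74]
(np.float64(337.1478918209881), np.float64(333.8988993024084))
(np.float64(346.48524981918894), np.float64(346.2966282927051))
tcp axis at z34,14 (np.float64(289.56341095217294), np.float64(409.6395449670693)) (np.float64(285.70791573128855), np.float64(444.07884943693614))
```

View pics/side8c.png

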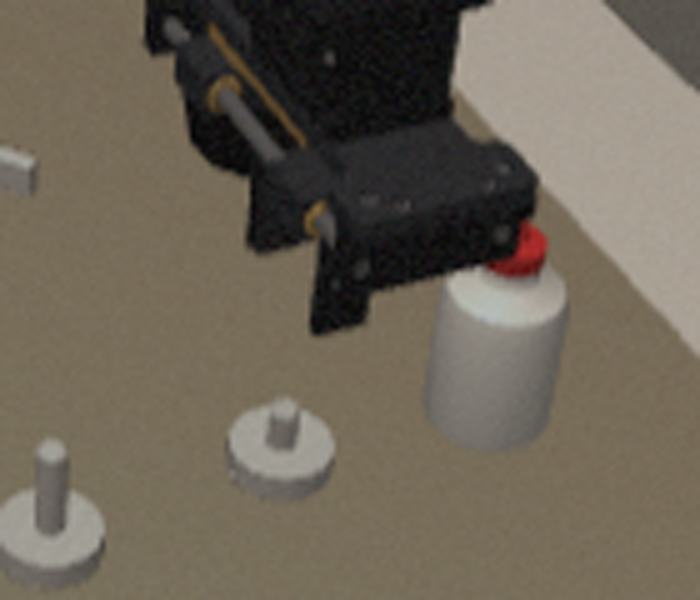

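View pics/top8.png

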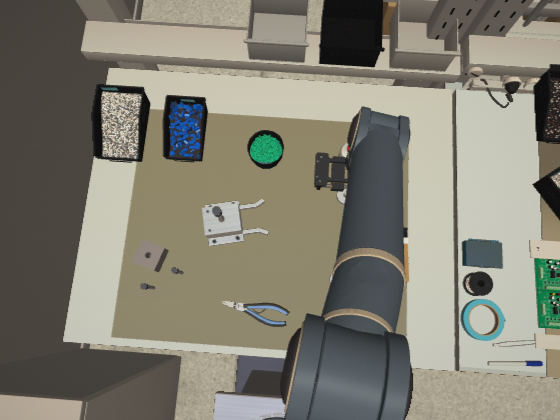

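```bash
python3 -m creep '[[[0,0,0,0,-1,3,46],[0,0,0,0,-2,10,46],[0,0,0,0,-2,19,46],[0,0,0,0,-2,28,46],[0,0,0,0,-2,37,46],[0,0,0,0,-2,46,46],[0,0,0,0,-2,54,46],[0,0,0,0,-2,60,46],[0,0,0,0,-2,60,46],[0,0,0,0,-2,60,46]]]' 6
python3 - <<'E'
from h import *
np.set_printoptions(precision=2,suppress=True)
o=status.get_obs();R=np.array(o["tcp_rot"]);p=np.array(o["tool_pos"]);print(p,o["force"])
S=eyes.grab_frame("side");im=S["image"][:,:,::-1][190:290,300:420]
cv2.imwrite("pics/side9c.png",cv2.resize(im,None,fx=6,fy=6,interpolation=cv2.INTER_CUBIC))
f=lambda q:((q[0]-300+.5)*6-.5,(q[1]-190+.5)*6-.5)
for a in(-23,-30): print(f(proj(S,p+R@[a,0,19])))
print("tcp axis at z34,14",f(proj(S,[p[0],p[1],34])),f(proj(S,[p[0],p[1],14])))
E
```

```text
time_s: 14.9
tool_pos: [659.6, -133.7, 60.0]
tcp_rot: [[-0.0, 1.0, 0.0], [1.0, 0.0, 0.0], [0.0, 0.0, -1.0]]
force: [-0.0, -0.1, -0.2]
grip_width: 45.9
[ 659.58 -133.67   59.98] [-0.01 -0.15 -0.17]
(np.float64(315.74644710343), np.float64(402.38100759756776))
(np.float64(325.0191567405202), np.float64(415.4771807861099))
tcp axis at z34,14 (np.float64(284.27182863381904), np.float64(374.88030811584844)) (np.float64(279.67634183775783), np.float64(416.2216257727847))
```

View pics/side9c.png

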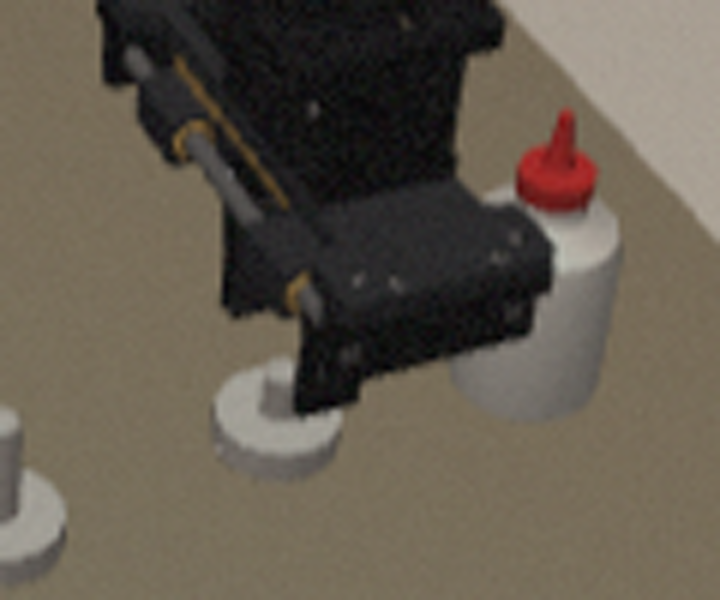

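```bash
python3 -m creep '[[[0,0,0,-1,-1,2,46],[0,0,0,-2,-2.3,6,46],[0,0,0,-2,-2.3,11,46],[0,0,0,-2,-2.3,16,46],[0,0,0,-2,-2.3,20,46],[0,0,0,-2,-2.3,23,46],[0,0,0,-2,-2.3,24,46],[0,0,0,-2,-2.3,24,46],[0,0,0,-2,-2.3,24,46]]]' 6
python3 - <<'E'
from h import *
S=eyes.grab_frame("side");im=S["image"][:,:,::-1][190:290,300:420]
cv2.imwrite("pics/side10c.png",cv2.resize(im,None,fx=6,fy=6,interpolation=cv2.INTER_CUBIC))
E
```

```text
time_s: 15.85
tool_pos: [657.3, -135.6, 36.1]
tcp_rot: [[-0.0, 1.0, 0.0], [1.0, 0.0, 0.0], [0.0, 0.0, -1.0]]
force: [-0.2, -0.0, -1.0]
grip_width: 46.0
```

View pics/side10c.png

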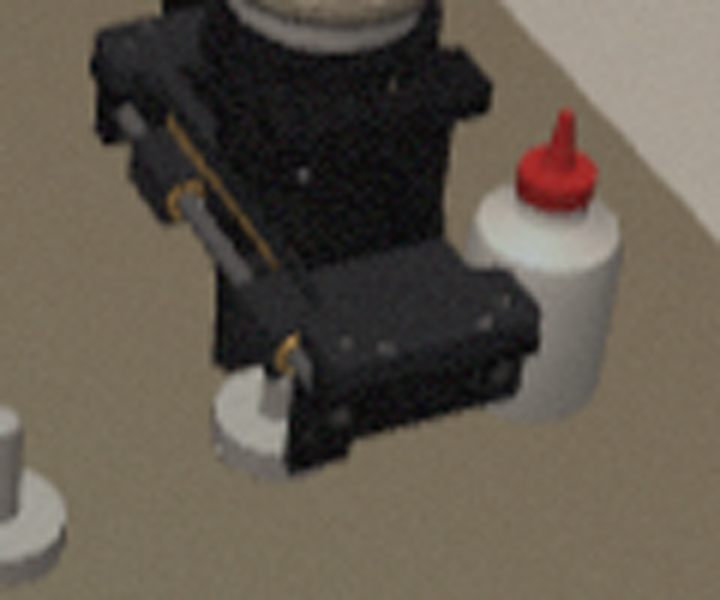

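```bash
python3 -m creep '[[[0,0,0,0,0,0,34],[0,0,0,0,0,0,26],[0,0,0,0,0,0,20],[0,0,0,0,0,0,16],[0,0,0,0,0,0,12],[0,0,0,0,0,0,8],[0,0,0,0,0,0,8],[0,0,0,0,0,0,8],[0,0,0,0,0,0,8],[0,0,0,0,0,0,8],[0,0,0,0,0,0,8],[0,0,0,0,0,0,8]]]' 8
python3 - <<'E'
from h import *
o=status.get_obs();print(o["force"],o["ft_torque"])
S=eyes.grab_frame("side");im=S["image"][:,:,::-1][190:290,300:420]
cv2.imwrite("pics/side11c.png",cv2.resize(im,None,fx=6,fy=6,interpolation=cv2.INTER_CUBIC))
E
```

```text
time_s: 17.1
tool_pos: [657.3, -135.6, 36.0]
tcp_rot: [[-0.0, 1.0, 0.0], [1.0, 0.0, 0.0], [0.0, 0.0, -1.0]]
force: [-0.6, 0.8, 0.8]
grip_width: 12.3
[-0.60915874  0.77709994  0.82663616] [0.23875875 0.0194567  0.03830734]
```

View pics/side11c.png

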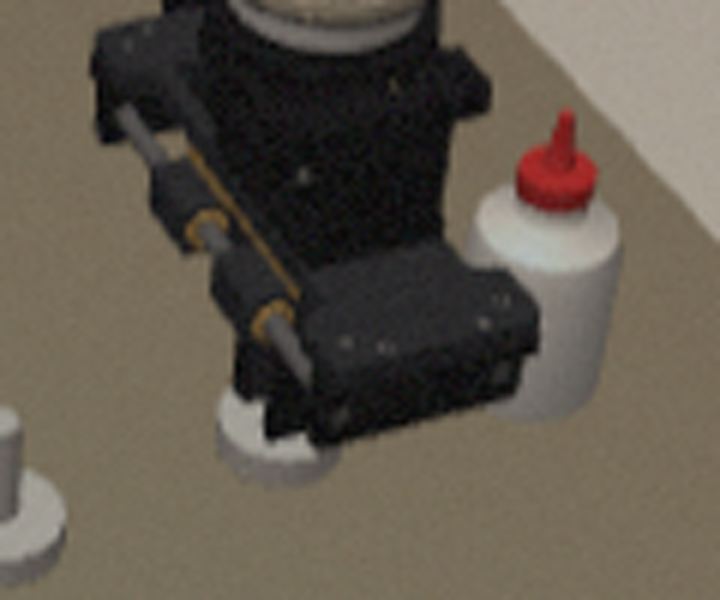

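```bash
python3 -m creep '[[[0,0,0,3,-1,0.5,8],[0,0,0,9,-3,0.5,8],[0,0,0,18,-6,0.5,8],[0,0,0,28,-9,0.5,8],[0,0,0,39,-13,0.5,8],[0,0,0,50,-17,0.5,8],[0,0,0,61,-21,0.5,8],[0,0,0,72,-24,0.5,8],[0,0,0.06,83,-28,0.5,8],[0,0,0.13,94,-32,0.5,8],[0,0,0.2,105,-36,0.5,8],[0,0,0.28,116,-39,0.5,8],[0,0,0.36,127,-43,0.5,8],[0,0,0.44,138,-47,0.5,8],[0,0,0.52,148,-50,0.5,8],[0,0,0.6,156,-53,0.5,8],[0,0,0.66,162,-55,0.5,8],[0,0,0.7,165,-56,0.5,8],[0,0,0.7,165,-56,0.5,8]]]'
python3 - <<'E'
from h import *
for n in("side","top"):
    f=eyes.grab_frame(n);cv2.imwrite(f"pics/{n}12.png",f["image"][:,:,::-1])
E
```

```text
time_s: 19.05
tool_pos: [600.8, 30.3, 35.9]
tcp_rot: [[0.644, 0.765, 0.0], [0.765, -0.644, -0.0], [0.0, 0.0, -1.0]]
force: [0.9, -3.1, 7.1]
grip_width: 12.5
```

View pics/side12.png

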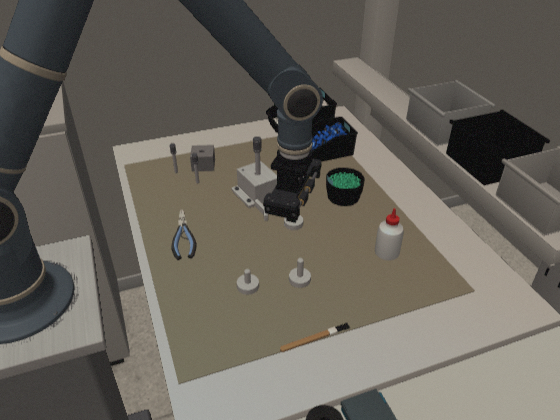

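```bash
python3 -m creep '[[[0,0,0.05,0,0,-0.5,8],[0,0,0.13,0,0,-0.6,8],[0,0,0.22,0,0,-0.6,8],[0,0,0.31,0,0,-0.6,8],[0,0,0.4,0,0,-0.6,8],[0,0,0.49,0,0,-0.6,8],[0,0,0.58,0,0,-0.6,8],[0,0,0.63,0,0,-0.6,8],[0,0,0.648,0,0,-0.6,8],[0,0,0.648,0,0,-0.6,8]]]'
python3 - <<'E'
from h import *
np.set_printoptions(precision=2,suppress=True)
o=status.get_obs();R=np.array(o["tcp_rot"]);p=np.array(o["tool_pos"]);print(p,o["force"],R[:,0])
S=eyes.grab_frame("side");im=S["image"][:,:,::-1][150:250,220:340]
cv2.imwrite("pics/side13c.png",cv2.resize(im,None,fx=6,fy=6,interpolation=cv2.INTER_CUBIC))
T=eyes.grab_frame("top");im=T["image"][:,:,::-1][170:270,190:310]
cv2.imwrite("pics/top13c.png",cv2.resize(im,None,fx=6,fy=6,interpolation=cv2.INTER_CUBIC))
f=lambda q:((q[0]-220+.5)*6-.5,(q[1]-150+.5)*6-.5)
print("axis z14,0",f(proj(S,[p[0],p[1],14])),f(proj(S,[p[0],p[1],0])))
E
```

```text
time_s: 20.15
tool_pos: [600.3, 31.8, 36.0]
tcp_rot: [[0.975, 0.222, -0.001], [0.222, -0.975, 0.002], [-0.001, -0.002, -1.0]]
force: [0.5, -0.1, 5.1]
grip_width: 12.7
[600.29  31.75  35.95] [ 0.47 -0.09  5.14] [ 0.97  0.22 -0.  ]
axis z14,0 (np.float64(434.0462519368547), np.float64(419.0232897106729)) (np.float64(433.4568429194753), np.float64(446.6260415410594))
```

View pics/side13c.png

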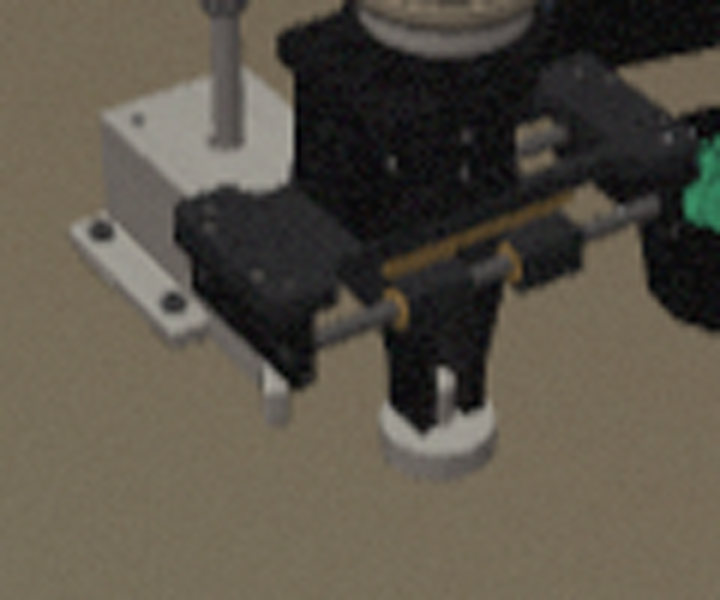

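View pics/top13c.png

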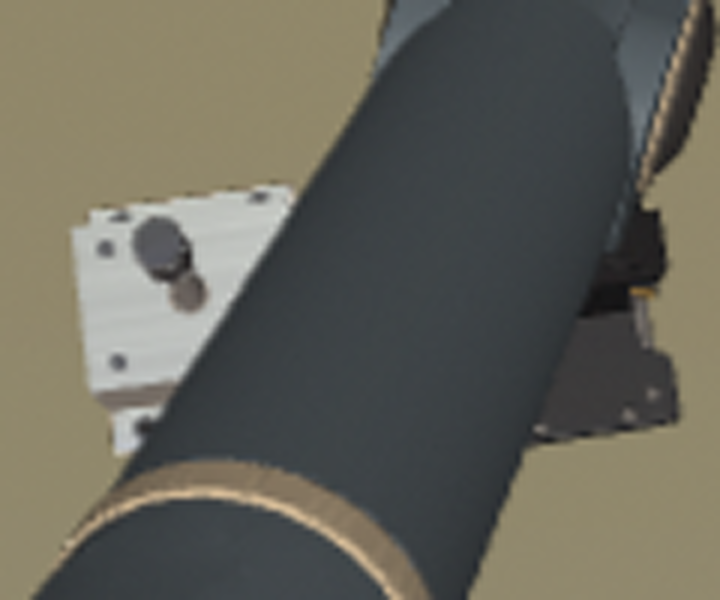

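```bash
python3 - <<'E'
from h import *
np.set_printoptions(precision=2,suppress=True)
S=eyes.grab_frame("side");o=status.get_obs();p=np.array(o["tool_pos"])
im=S["image"][205:235,270:310].astype(int);d=im[:,:,0]-im[:,:,2];g=im.sum(2)//3
m=((d<16)&(g>85)).astype(np.uint8);m=cv2.morphologyEx(m,cv2.MORPH_OPEN,np.ones((2,2)))
n,l,st,ce=cv2.connectedComponentsWithStats(m)
print([ (st[i].tolist(),ce[i]+[270,205]) for i in range(1,n) if st[i,4]>15])
c=((438.5+.5)/6-.5+220,(445+.5)/6-.5+150)
q=plane(S,c,0);s=np.array([565.4,179.6,0]);th=np.radians(102.8);u=np.array([np.cos(th),np.sin(th)]);v=np.array([-u[1],u[0]])
print("plug S",q,"along",(q-s)[:2]@u,"lat",(q-s)[:2]@v)
t=np.array([568.1,175.6]);print("TCP along",(p[:2]-t)@u,"lat",(p[:2]-t)@v)
E
```

```text
[([14, 14, 19, 12, 153], array([292.9, 224.3]))]
plug S [602.52  31.99   0.  ] along -152.16359181586898 lat -3.495775411444828
TCP along -147.40839933510475 lat 0.494790142523178
```

```bash
python3 - <<'E'
from h import *
np.set_printoptions(precision=1,suppress=True)
T=eyes.grab_frame("top");S=eyes.grab_frame("side")
c2=lambda x,y:((x+.5)/5-.5+120,(y+.5)/5-.5+190)
c1=lambda x,y:((x+.5)/5-.5+150,(y+.5)/5-.5+110)
th=np.radians(102.8);u=np.array([np.cos(th),np.sin(th)]);v=np.array([-u[1],u[0]])
for n,P in dict(up0=(600,85),up1=(678,75),upE=(715,48),lo0=(617,210),lo1=(692,198),loE=(738,211)).items():
    q=plane(T,c2(*P),20)[:2]-[564.4,177.3];print("T",n,q@u,q@v)
for n,P in dict(l0=(533,450),l1=(577,497),lE=(583,528),r0=(645,408),r1=(690,455),rE=(735,464)).items():
    q=plane(S,c1(*P),20)[:2]-[565.4,179.6];print("S",n,q@u,q@v)
E
```

```text
T up0 -46.65486175761848 -33.34029285057966
T up1 -87.1911072373964 -32.47387951975237
T upE -108.13566283369848 -43.77713294801677
T lo0 -46.590875288004504 32.76834636572994
T lo1 -85.26923443322413 32.42267233903694
T loE -107.50329419218453 42.63196800514349
S l0 -46.651890619992415 32.532830754117164
S l1 -90.13464496882206 34.423956251710436
S lE -111.78058859632203 44.67551963165221
S r0 -47.428494217456326 -32.48797878836197
S r1 -92.10739758324767 -29.40827539855326
S rE -110.11049778508935 -43.61933526031722
```

```bash
python3 -m creep '[[[0,0,0,-0.5,-3,0,8],[0,0,0,-1.5,-9,0,8],[0,0,0,-1.5,-17,0,8],[0,0,0,-1.5,-25,0,8],[0,0,0,-1.5,-33,0,8],[0,0,0,-1.5,-40,0,8],[0,0,0,-1.5,-44,0,8],[0,0,0,-1.5,-45,0,8],[0,0,0,-1.5,-45,0,8]]]'
python3 - <<'E'
from h import *
np.set_printoptions(precision=2,suppress=True)
o=status.get_obs();p=np.array(o["tool_pos"]);print(p,o["force"])
th=np.radians(102.8);u=np.array([np.cos(th),np.sin(th)]);v=np.array([-u[1],u[0]])
t=np.array([568.1,175.6]);print("TCP along",(p[:2]-t)@u,"lat",(p[:2]-t)@v)
S=eyes.grab_frame("side");im=S["image"][:,:,::-1][170:240,235:319]
cv2.imwrite("pics/side14c.png",cv2.resize(im,None,fx=8,fy=8,interpolation=cv2.INTER_CUBIC))
E
```

```text
time_s: 21.3
tool_pos: [589.4, 73.9, 36.0]
tcp_rot: [[0.975, 0.222, -0.001], [0.222, -0.975, 0.001], [-0.0, -0.001, -1.0]]
force: [0.2, -0.2, 2.5]
grip_width: 12.5
[589.42  73.9   35.97] [ 0.21 -0.19  2.47]
TCP along -103.9006493456703 lat 1.7399478878339665
```

View pics/side14c.png

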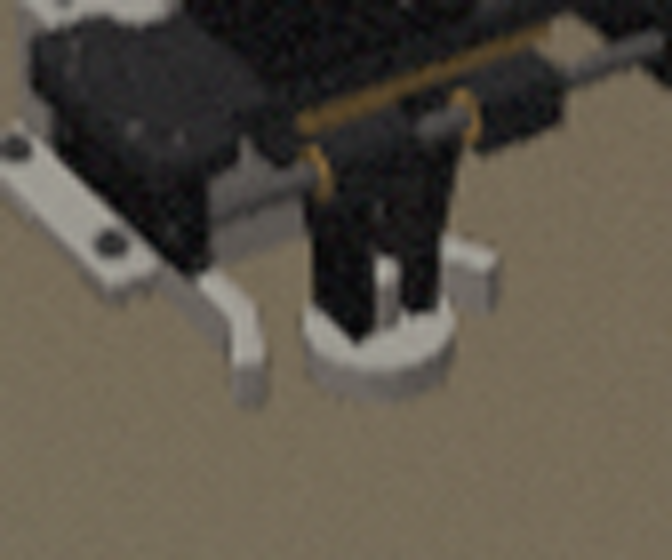

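```bash
python3 - <<'E'
from h import *
S=eyes.grab_frame("side")
th=np.radians(102.8);u=np.array([np.cos(th),np.sin(th)]);v=np.array([-u[1],u[0]])
k=lambda x,y:((x+.5)/8-.5+235,(y+.5)/8-.5+170)
for n,P,z in(("plug z0",(379,350),0),("plug topface z14 center",(379,323),14),("lflare end",(250,358),20),("rflare end",(478,257),20)):
    q=plane(S,k(*P),z)[:2]-[565.4,179.6];print(n,q@u,q@v)
E
```

```text
plug z0 -105.15417591872776 -4.26695736551301
plug topface z14 center -108.96268675821163 -1.6576122005017138
lflare end -108.44395941214384 43.65231941060951
rflare end -104.70452708209051 -40.604557014845696
```

```bash
python3 -m creep '[[[0,0,0,-0.5,-2,0,8],[0,0,0,-1.5,-5,0,8],[0,0,0,-1.5,-9,0,8],[0,0,0,-1.5,-13,0,8],[0,0,0,-1.5,-17,0,8],[0,0,0,-1.5,-21,0,8],[0,0,0,-1.5,-25,0,8],[0,0,0,-1.5,-28,0,8],[0,0,0,-1.5,-29,0,8],[0,0,0,-1.5,-29,0,8]]]'
python3 - <<'E'
from h import *
np.set_printoptions(precision=2,suppress=True)
o=status.get_obs();p=np.array(o["tool_pos"]);print(p,o["force"],o["ft_torque"])
th=np.radians(102.8);u=np.array([np.cos(th),np.sin(th)]);v=np.array([-u[1],u[0]])
t=np.array([568.1,175.6]);print("TCP along",(p[:2]-t)@u,"lat",(p[:2]-t)@v)
S=eyes.grab_frame("side");im=S["image"][:,:,::-1][160:230,225:309]
cv2.imwrite("pics/side15c.png",cv2.resize(im,None,fx=8,fy=8,interpolation=cv2.INTER_CUBIC))
E
```

```text
time_s: 22.4
tool_pos: [581.6, 101.6, 36.0]
tcp_rot: [[0.975, 0.222, -0.001], [0.222, -0.975, 0.001], [-0.0, -0.001, -1.0]]
force: [-0.2, 1.1, 0.6]
grip_width: 12.6
[581.58 101.64  36.  ] [-0.2   1.05  0.58] [ 0.02  0.02 -0.04]
TCP along -75.11252975357277 lat 3.2407936049775032
```

View pics/side15c.png

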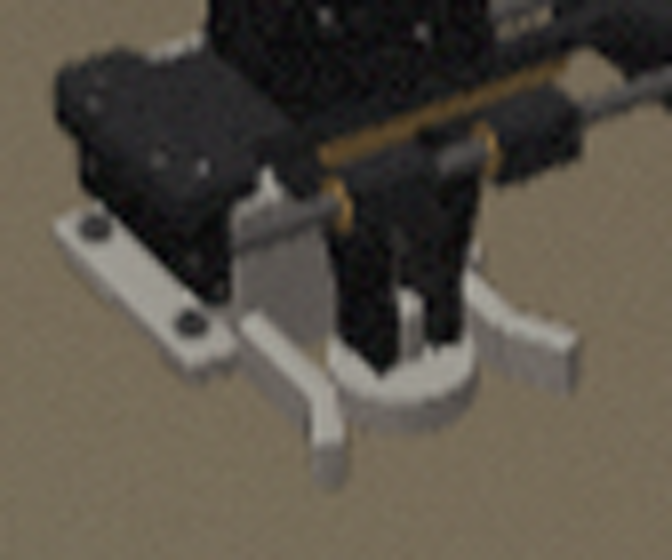

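```bash
python3 - <<'E'
from h import *
S=eyes.grab_frame("side")
th=np.radians(102.8);u=np.array([np.cos(th),np.sin(th)]);v=np.array([-u[1],u[0]])
k=lambda x,y:((x+.5)/8-.5+225,(y+.5)/8-.5+160)
for n,P,z in(("plug z0",(402,380),0),("plug top right edge z14",(477,348),14),("plug left edge z14",(328,352),14),("r rail bend top inner",(508,325),20),("l bend top inner",(328,380),20),("l rail outer bend",(305,385),20)):
    q=plane(S,k(*P),z)[:2]-[565.4,179.6];print(n,q@u,q@v)
E
```

```text
plug z0 -74.88363726408797 -3.305317685735571
plug top right edge z14 -89.2588064465583 -21.349158804234612
plug left edge z14 -66.01858348604509 17.782345062438534
r rail bend top inner -91.33973364230451 -31.292103271112932
l bend top inner -84.4650873031944 29.273948983918068
l rail outer bend -82.76272096804884 36.33606201142593
```

```bash
python3 -m creep '[[[0,0,0,0.5,-1.5,0,8],[0,0,0,0.5,-3,0,8],[0,0,0,0.5,-4.5,0,8],[0,0,0,0.5,-6,0,8],[0,0,0,0.5,-7,0,8],[0,0,0,0.5,-8,0,8],[0,0,0,0.5,-8,0,8]]]'
python3 - <<'E'
from h import *
np.set_printoptions(precision=2,suppress=True)
o=status.get_obs();p=np.array(o["tool_pos"]);print(p,o["force"],o["ft_torque"])
th=np.radians(102.8);u=np.array([np.cos(th),np.sin(th)]);v=np.array([-u[1],u[0]])
t=np.array([568.1,175.6]);print("TCP along",(p[:2]-t)@u,"lat",(p[:2]-t)@v, "F",np.array(o["force"][:2])@u,np.array(o["force"][:2])@v)
S=eyes.grab_frame("side");im=S["image"][:,:,::-1][160:230,225:309]
cv2.imwrite("pics/side16c.png",cv2.resize(im,None,fx=8,fy=8,interpolation=cv2.INTER_CUBIC))
E
```

```text
time_s: 23.2
tool_pos: [580.5, 109.1, 36.1]
tcp_rot: [[0.975, 0.221, -0.0], [0.221, -0.975, 0.0], [-0.0, -0.0, -1.0]]
force: [-0.0, 0.2, -0.5]
grip_width: 12.4
[580.49 109.06  36.09] [-0.01  0.25 -0.5 ] [-0.06  0.02  0.03]
TCP along -67.63152102602787 lat 2.6642531002253906 F 0.24402003809974723 -0.04250993190013171
```

View pics/side16c.png

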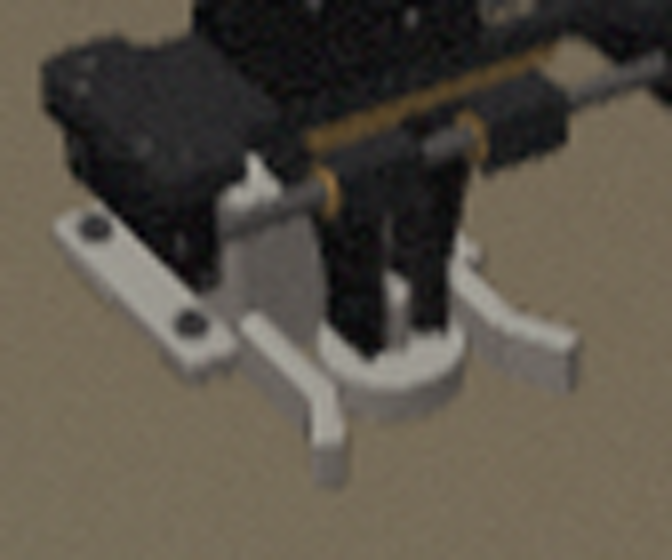

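```bash
python3 -m creep '[[[0,0,0,0,-1,0.3,8],[0,0,0,0,-2,0.3,8],[0,0,0,0,-3,0.3,8],[0,0,0,0,-4,0.3,8],[0,0,0,0,-4,0.3,8]]]'
```

```text
time_s: 23.75
tool_pos: [579.9, 112.8, 36.0]
tcp_rot: [[0.975, 0.221, 0.0], [0.221, -0.975, 0.0], [0.001, -0.0, -1.0]]
force: [-0.8, -1.0, 1.4]
grip_width: 12.4
```

```bash
python3 -m creep '[[[0,0,0,0,-1,0,8],[0,0,0,0,-2,0,8],[0,0,0,0,-3,0,8],[0,0,0,0,-3,0,8]]]' 12
python3 - <<'E'
from h import *
np.set_printoptions(precision=2,suppress=True)
o=status.get_obs();p=np.array(o["tool_pos"]);print(p,o["force"],o["ft_torque"])
S=eyes.grab_frame("side");im=S["image"][:,:,::-1][160:230,225:309]
cv2.imwrite("pics/side17c.png",cv2.resize(im,None,fx=8,fy=8,interpolation=cv2.INTER_CUBIC))
E
```

```text
time_s: 24.15
tool_pos: [579.6, 114.0, 36.1]
tcp_rot: [[0.975, 0.22, 0.001], [0.22, -0.975, -0.002], [0.001, 0.002, -1.0]]
force: [0.8, -5.4, 2.9]
grip_width: 12.2
[579.57 113.99  36.12] [ 0.77 -5.45  2.93] [-1.18 -0.17  0.04]
```

View pics/side17c.png

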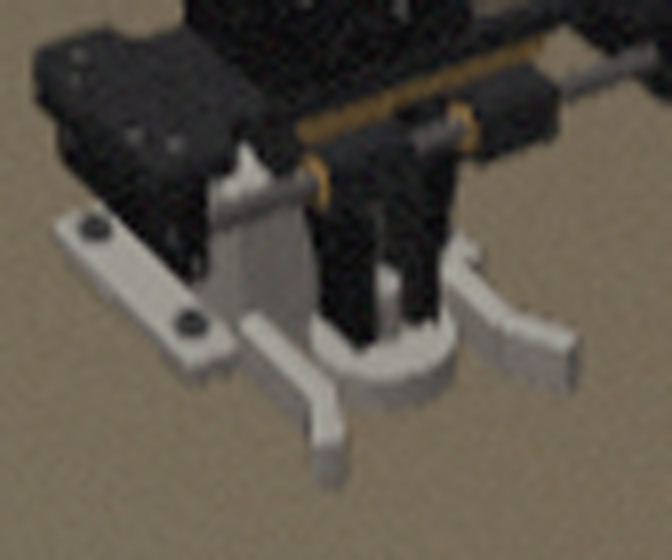

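```bash
python3 -m creep '[[[0,0,0,0,-1,0,8],[0,0,0,0,-1.5,0,8],[0,0,0,0,-1.5,0,8]]]' 15; python3 -m creep '[[[0,0,0,0,1,0,8],[0,0,0,0,1.5,0,8],[0,0,0,0,1.5,0,8]]]'
```

```text
time_s: 24.5
tool_pos: [579.5, 114.2, 36.2]
tcp_rot: [[0.976, 0.219, 0.002], [0.219, -0.976, -0.003], [0.001, 0.003, -1.0]]
force: [1.5, -7.8, 3.4]
grip_width: 12.4
time_s: 24.8
tool_pos: [579.6, 114.0, 36.1]
tcp_rot: [[0.975, 0.22, 0.001], [0.22, -0.975, -0.001], [0.001, 0.002, -1.0]]
force: [0.4, -6.3, 2.2]
grip_width: 12.4
```

Contact is firm: the TCP stalls while the force rises to 8 N. I'll release with a small opening, clear of the rails, then lift.

```bash
python3 -m creep '[[[0,0,0,0,0.5,0,13],[0,0,0,0,0.5,0,15],[0,0,0,0,0.5,0,17],[0,0,0,0,0.5,0,17],[0,0,0,0,0.5,0,17],[0,0,0,0,0.5,0,17]]]'
```

```text
time_s: 25.4
tool_pos: [578.9, 115.6, 35.7]
tcp_rot: [[0.975, 0.222, -0.0], [0.222, -0.975, 0.0], [-0.0, -0.0, -1.0]]
force: [0.5, 0.8, -0.2]
grip_width: 16.7
```

```bash
python3 -m creep '[[[0,0,0,0,0,-2,17],[0,0,0,0,0,-6,17],[0,0,0,0,0,-11,17],[0,0,0,0,0,-17,17],[0,0,0,0,0,-25,17],[0,0,0,0,0,-35,20],[0,0,0,0,0,-47,20],[0,0,0,0,0,-60,20],[0,0,0,0,4,-74,20],[0,0,0,0,12,-88,20],[0,0,0,0,24,-102,20],[0,0,0,0,38,-116,20],[0,0,0,0,54,-130,20],[0,0,0,0,72,-140,20],[0,0,0,0,92,-145,20],[0,0,0,0,112,-145,20],[0,0,0,0,130,-145,20],[0,0,0,0,140,-145,20],[0,0,0,0,140,-145,20]]]'
python3 - <<'E'
from h import *
for n,(y,x) in(("side",(130,205)),("top",(170,180))):
    f=eyes.grab_frame(n);im=f["image"][:,:,::-1];cv2.imwrite(f"pics/{n}18.png",im)
    cv2.imwrite(f"pics/{n}18c.png",cv2.resize(im[y:y+90,x:x+120],None,fx=6,fy=6,interpolation=cv2.INTER_CUBIC))
E
```

```text
time_s: 27.3
tool_pos: [610.2, -24.2, 181.1]
tcp_rot: [[0.976, 0.217, 0.0], [0.217, -0.976, -0.001], [-0.0, 0.001, -1.0]]
force: [0.1, 0.1, 0.6]
grip_width: 20.2
```

View pics/side18c.png

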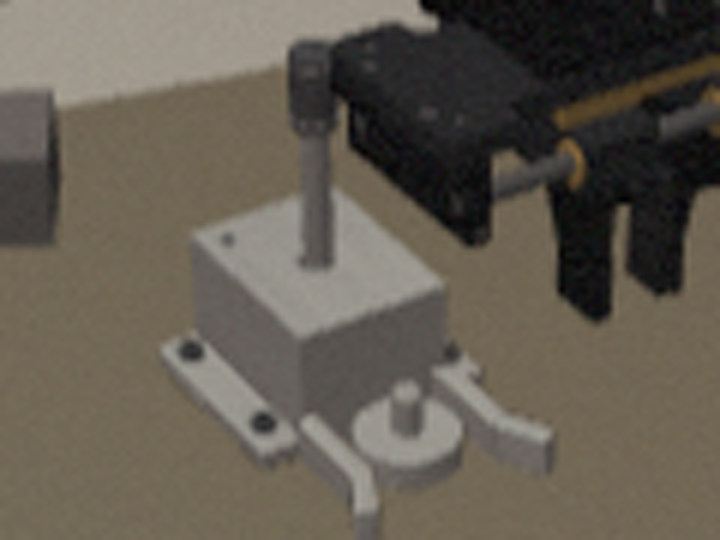

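View pics/top18.png

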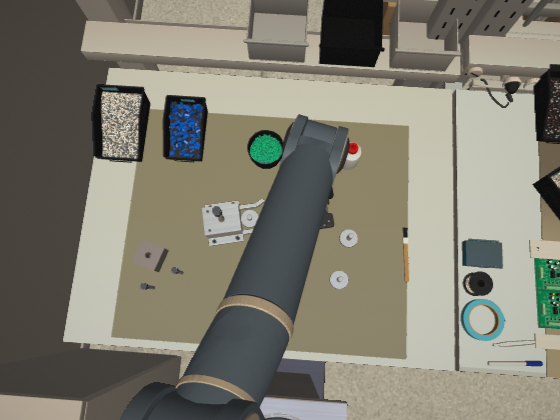

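```bash
python3 - <<'E'
from h import *
im=cv2.imread("pics/top18.png")[190:260,190:274]
cv2.imwrite("pics/top18d.png",cv2.resize(im,None,fx=8,fy=8,interpolation=cv2.INTER_CUBIC))
E
```

```text
(no output)
```

View pics/top18d.png

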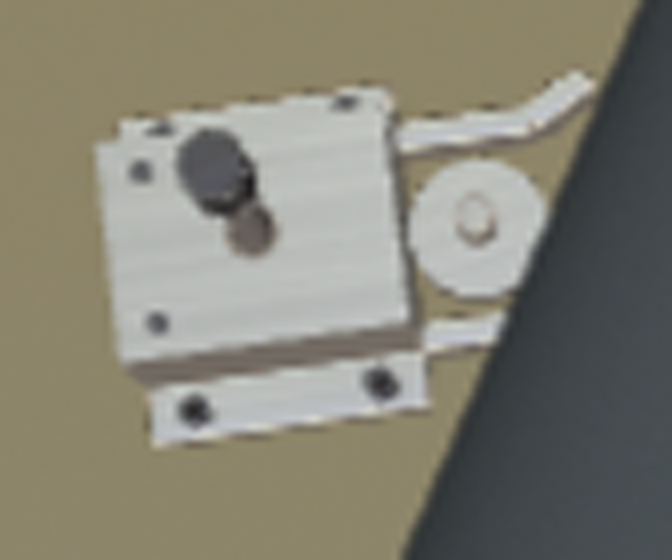

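```bash
python3 - <<'E'
from h import *
T=eyes.grab_frame("top");S=eyes.grab_frame("side")
th=np.radians(102.8);u=np.array([np.cos(th),np.sin(th)]);v=np.array([-u[1],u[0]])
k=lambda x,y:((x+.5)/8-.5+190,(y+.5)/8-.5+190)
s=lambda x,y:((x+.5)/6-.5+205,(y+.5)/6-.5+130)
for n,P,z in(("flange T",(479,228),14),("stem top T",(476,220),34),("flange left edge",(410,226),14)):
    q=plane(T,k(*P),z)[:2]-[564.4,177.3];print(n,q@u,q@v)
for n,P,z in(("flange S",(408,432),14),("stem top S",(405,392),34)):
    q=plane(S,s(*P),z)[:2]-[565.4,179.6];print(n,q@u,q@v)
E
```

```text
flange T -67.37935964626615 -0.8602401415502566
stem top T -67.62383647104629 0.6133414945526035
flange left edge -45.46775444398639 -4.888456578387347
flange S -68.67584867109352 -0.8786245467516837
stem top S -67.74334031132624 -0.18692566880647196
```

Both views put the flange 67.4–68.7 mm from the socket axis (68 when home), within 1 mm of centre. Plugs b and c, the bottle and the brush are where they were. Handing in.

```bash
python3 - <<'E'
from rig import sign_off,status
print(status.get_obs()["time_s"],sign_off())
E
```

```text
the job is handed in; nothing more can be done
27.5 None
```

The job was finished and handed in at 27.5 s of the 58 s allowed.

- **Socket depth:** I lowered the held rod into the socket until it hit a hard stop. The force rose from 8 to 17 N while the tool height stayed at 142.2–142.4 mm. That puts the rod's nose about 40 mm above the bench, so the socket is 20 mm deep. I read this before touching any plug, then let go and left the rod standing in the socket.
- **Plug:** A 20 mm depth means plug_a, the farthest of the three, whose stem top measured 35 mm high. I gripped its stem lightly and slid it along the bench into the bay until it stalled against the block at about 8 N. The tool height stayed at 35.9–36.2 mm during the slide.

**Last checks:**
- The plug's flange centre is 67.4–68.7 mm from the socket axis in both views, against 68 mm when fully home. It is within 1 mm of the middle of the bay.
- The rod is upright in the socket, and the gripper is clear of everything.
- By eye in the last picture, the other two plugs, the bottle and the brush had not moved.

**What disagreed:** While the plug was held, the tool position and the side camera differed by 4–6 mm across the bay. When it met the block, the tool reading along the bay was about 5 mm past the expected position. I put this down to the stem sitting off-centre in the pads and to camera calibration, and the final position comes from the images taken after release.

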